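# Crank the shaker's rack clamp tight with the fold-out handle

### The job

Clamp the white tube rack on the shaker: swing the handwheel's folded red-ball handle up until it stands upright, crank the wheel clockwise (seen from above) until the jaw has pushed the rack against the fence and grips it firmly, stopping when the crank pulls about 4 N harder than it did running free so that the tubes are not crushed, then fold the handle down flat again and let go, leaving the rack clamped. Move the rack only with the jaw, never by hand, and leave the blue rack, bottle, jar and beaker where they are.

Things in the scene. Friction and masses are not known exactly. Their poses are not given: they have to be found in the camera images.
- wheel_axis (a point): point on the vertical axis of the black handwheel (disc, 140 mm diameter, 14 mm thick) at the shaker's -y end, 26 mm above the disc's flat top, level with the handle's hinge. Only the handle and its hinge fork stand on the disc. It turns stiffly: about 7 N along the path at the ball keeps it moving (4 to 6 N left when paused), the same all round; it stays where it is left.
- gearhead: round grey housing (96 mm diameter, 56 mm high) under the wheel, fixed on the shaker's deck; origin under its centre, its yaw means nothing. Inside, a rack and pinion: clockwise (from above) drives the jaw to the fence, 9.5 mm per radian; anticlockwise backs it off. From the start 0.5 to 1.1 turns clockwise are needed.
- handle_hinge (a point): hinge pin of the fold-out handle, in a steel fork (22 mm long, 28 mm wide over all, 7 mm higher than the pin) near the wheel's rim: 55 mm from the wheel axis, 26 mm above the disc. The pin is level and tangential (square to the line from wheel axis to hinge) and goes round with the wheel.
- handle_ball (a point): centre of the red ball (26 mm diameter) at the free end of the fold-out handle, 48 mm from the hinge: the place to grasp. It spins freely on the handle's steel shaft (10 mm thick). Folded, the shaft lies level, pointing from the hinge to the wheel axis, with the ball's centre 7 mm short of that axis and 26 mm above the disc; unfolded, the ball stands upright over the hinge.
- handle (a joint): fold angle of the handle: 0 = folded flat, 1.571 = upright (both are end stops). A friction hinge: it stays where it is left and takes 1 to 2 N at the ball to swing.
- rack_center (a point): centre of the white tube rack (90 x 100 x 60 mm, 0.3 to 0.65 kg, closed tubes with coloured caps to 95 mm above its foot), 30 mm above the shaker's deck. It stands loose on the deck between jaw and fence, 5 to 20 mm short of the fence; its own y axis points to the fence.
- rack: the same rack; origin at the centre of its underside.
- fence: fixed aluminium end stop on the deck, 110 mm wide, 50 mm high; origin at the foot of its rubber face, +y away from the rack. Rack nipped: the pull along the path at the handle rises above the even running pull by 1.4 N per 0.1 rad of wheel (2.5 N per 10 mm of path). A rise of about 4 N is right (24 N on the rack); under 2.1 N is loose, over 6.5 N too tight.
- shaker: white bench shaker, 170 x 420 mm, deck 50 mm above the table; origin under its centre. Wheel axis 150 mm from its centre along its -y axis. The jaw (80 mm wide, aluminium with rubber face and a spring inside, on a dark carriage between wheel and rack) moves along +y; its position is not measured. Pushing the loose rack along adds less than 1 N at the handle.
- spare_rack: blue tube rack, 90 x 100 x 60 mm with caps to 95 mm, on the table beside the shaker; leave alone. Origin at its underside.
- reagent: amber bottle, 64 mm diameter, 150 mm high; leave alone. Origin at its underside.
- jar: clear jar with a red cap, 72 mm diameter, 85 mm high; leave alone. Origin at its underside.
- beaker: glass beaker, 70 mm diameter, 90 mm high; leave alone. Origin at its underside.

How it is judged:
By the outcome, as a careful person would: the job done as asked, in the order asked, and still so for the second after the job is handed in, with the robot touching nothing.
It also fails if it takes over 72 s, if anything falls off the work surface, if the arm or the gripper's body presses on something with over 40 N, if the wrist force passes 120 N, or if a joint passes its speed limit or range.

### The arm

A 6-joint arm with a two-finger parallel gripper is mounted at the origin on the work surface. World frame = base frame: x ahead of the robot, y to its left, z up, the work surface at z = 0. Lengths are in m, angles in rad, forces in N, time in s.
With the tool pointing down it reaches from about 0.25 to 0.85 m from the base axis. Payload 12.5 kg.
Tool frame: the origin (TCP) lies at the centre of the arm's flange, where the gripper is bolted on; the fingertips stand nose_length ahead of it and the grasp point (between the pads) lies 167 mm ahead of it (nose_length is the distance from the TCP to the fingertips, in m); z points along the fingers, y is the direction in which the jaws open and shut (so a half turn about z gives the same grasp; the last joint's range is limited). The gripper opens to 93 mm and grips with 3 to 60 N. Pads are 15 mm wide; open, the fingers measure 128 mm over their backs; the gripper's body (75 mm by 188 mm) begins 65 mm behind the grasp point.
Start: joints at [-1.389, 0.351, 1.652, -0, 1.139, -0.085], TCP at [0.145, -0.531, 0.405] pointing down, gripper open.
Joint ranges: [-2.75, 2.75], [-0.79, 2.1], [0.01, 2.65], [-1.57, 4.71], [0.07, 3.14], [-2.87, 2.87]. Speed limits (rad/s): [2.22, 2.22, 2.79, 3.14, 3.14, 3.14].

### API

Orientations are given as a rotation vector (axis times angle).
In Python, from rig import * gives the robot as it stands.
- The arm moves only by the tool jog_arm, never from a script. Its argument "targets" is a list of rows, each an object of numbers: "dx", "dy", "dz": the shift along the tool's x, y, z normalised to -1 to 1, where 1 is 0.6 m; "ax", "ay", "az": the turn, a rotation vector about the tool's x, y, z normalised to -1 to 1, where 1 is pi/2 rad; "fingers": the opening, from -1 (shut) to 1 (fully open). A call has 1 to 10 rows; each row is the pose to reach, as a shift and turn from the pose measured when the call began, along the tool's axes at that moment; what a row does not reach only later rows make up. A row lasts 1/12 s, in which the tool goes at most 41.7 mm and 7.16 degrees, less where a joint would pass 70% of its speed; a pose out of reach is approached as far as the arm can. A call with a number of a shift or a turn outside -1 to 1 is refused whole. A call with a gripper value outside its range is refused whole. The fingers move at their own pace and stop on an object; "squeeze" is the grip in N (left out, the last holds). Time passes only in rows, so rows that repeat a pose let the fingers close. It gives the time, the measured TCP pose, the force and the opening at its end, in the units of the state.
- observe(): the state, without advancing time (a new reading comes with each control period).
- get_image(name): name is "scene" or "top" or "wrist"; returns the picture (384x512x3 uint8, blue, green, red); there is no depth.
- camera_info(name): a dict with "fovy" (degrees; the focal length in pixels is half the picture's height over the tangent of half this angle, whatever the lens; pixels are square), "cx", "cy" (the principal point, pixels), "position" and "orientation" of the camera in the world. Camera axes: x right, y up, looking along -z (the intrinsics and any distortion apply to the point x, -y, -z); pixel columns grow to the right and rows downward; lengths in m; the calibration is good to about 2 mm. The wrist camera is an equidistant fisheye: a pixel r from the principal point sees the ray r / f radians off the axis. A picture is of the moment at which its call begins: read the wrist's pose just before it. camera_info takes no time and is no camera call; for the wrist camera it gives the pose at the moment of the call.
- job_done(): hands the job in, once; it reports no verdict.
The state is a dict: "clock": time; "joint_positions": joint angles; "qd": joint speeds; "effort": joint torques, N m; "ee_pos": TCP position; "tool_rot": TCP orientation; "contact_force": force on the tool from outside, world axes, zero at the start; "torque": the same for the moment, N m; "opening": opening from 0.0 (shut) to 1.0 (fully open).
Only numpy, scipy, OpenCV 4.12 (cv2) and the standard library are available. Lean on these libraries where they do the work, as an engineer would, in place of code of your own. Each camera call takes 0.05 s, during which the arm holds its last target. There are 200 camera calls.

## Working session

There is one attempt and no reset: what is moved stays moved. The work goes in short steps, Python scripts to look and compute and a tool call to move; the robot and the scene stay as the last step left them, time stands still between calls to the robot, and variables do not carry over. Pictures are saved under pics/ and viewed, on a budget of 10 in all, crops included, one or two more only if the job needs it, and the job is handed in when it is done.

Besides the shell and the picture viewer there is one more tool, called after "Emit:" as name([rows], argument=value, ...), one row to a line, values as JSON. jog_arm: Moves the arm, as the interface text tells. Scaled input: -1 to 1 covers 0.6 m each way for a shift and pi/2 rad each way for a turn. Its arguments: {"type":"object","properties":{"targets":{"type":"array","items":{"type":"object","properties":{"dx":{"type":"number","minimum":-1,"maximum":1},"dy":{"type":"number","minimum":-1,"maximum":1},"dz":{"type":"number","minimum":-1,"maximum":1},"ax":{"type":"number","minimum":-1,"maximum":1},"ay":{"type":"number","minimum":-1,"maximum":1},"az":{"type":"number","minimum":-1,"maximum":1},"fingers":{"type":"number"}}}},"squeeze":{"type":"number"}},"required":["targets"]}

```bash
mkdir -p pics; ls
python3 - <<'E'
from rig import *
import cv2,numpy as np
o=observe();print({k:np.round(v,3) for k,v in o.items()})
for n in("scene","top","wrist"):
    print(n,camera_info(n)); cv2.imwrite(f'pics/{n}0.png',get_image(n))
a=cv2.imread('pics/scene0.png');b=cv2.imread('pics/top0.png')
cv2.imwrite('pics/top0.png',b)
E
```

```text
pics
{'clock': np.float64(0.0), 'joint_positions': array([-1.389,  0.351,  1.652, -0.   ,  1.139, -0.085]), 'qd': array([-0.   ,  0.   , -0.   , -0.   , -0.   ,  0.001]), 'effort': array([-2.0000e-03, -4.9733e+01, -2.8526e+01,  7.0000e-02,  2.6000e-02,
       -0.0000e+00]), 'ee_pos': array([ 0.145, -0.53 ,  0.404]), 'tool_rot': array([-3.113, -0.418,  0.   ]), 'contact_force': array([-0.109,  0.067, -0.381]), 'torque': array([ 0.002,  0.009, -0.004]), 'opening': np.float64(0.999)}
scene {'fovy': 55.29924927393835, 'cx': 256.2868678686853, 'cy': 195.38953328753155, 'position': array([ 1.15878747, -0.77597061,  0.80633867]), 'orientation': array([0.93493763, 0.31754241, 0.62307835])}
top {'fovy': 46.63622541542784, 'cx': 252.5780466510557, 'cy': 191.27671701199858, 'position': array([0.18227641, 0.01980364, 1.69930193]), 'orientation': array([ 0.13750661, -0.16577252, -1.54774963])}
wrist {'fovy': 65.70646984690485, 'cx': 253.6294243885712, 'cy': 192.49046403286113, 'position': array([ 0.20945604, -0.51292572,  0.38362879]), 'orientation': array([-0.20833246,  0.1610376 , -1.29743812])}
```

View pics/scene0.png

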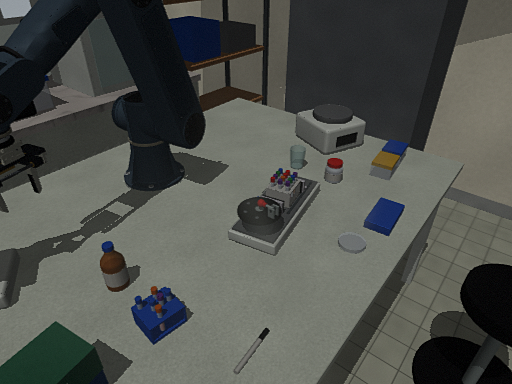

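View pics/top0.png

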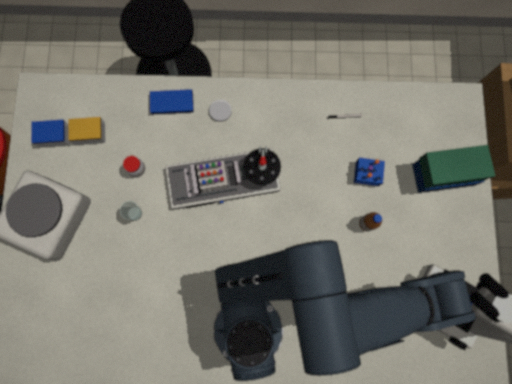

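```bash
cat > h.py <<'E'
from rig import *
import cv2,numpy as np
from scipy.spatial.transform import Rotation as R
def ray(ci,u,v,fish=False):
    f=192/np.tan(np.radians(ci['fovy']/2)); x=(u-ci['cx'])/f; y=(v-ci['cy'])/f
    if fish:
        r=np.hypot(x,y); d=np.array([np.sin(r)*x/max(r,1e-9),-np.sin(r)*y/max(r,1e-9),-np.cos(r)])
    else: d=np.array([x,-y,-1.])
    d/=np.linalg.norm(d)
    return np.array(ci['position']),R.from_rotvec(ci['orientation']).apply(d)
def onz(pd,z): p,d=pd; return p+d*(z-p[2])/d[2]
def tri(rays):
    A=np.zeros((3,3));b=np.zeros(3)
    for p,d in rays:
        M=np.eye(3)-np.outer(d,d);A+=M;b+=M@p
    X=np.linalg.solve(A,b); return X,[round(1000*np.linalg.norm((np.eye(3)-np.outer(d,d))@(X-p)),1) for p,d in rays]
def proj(ci,X,fish=False):
    f=192/np.tan(np.radians(ci['fovy']/2)); c=R.from_rotvec(ci['orientation']).inv().apply(np.array(X)-ci['position'])
    a=np.array([c[0],-c[1]]); r=np.hypot(*a)
    s=np.arctan2(r,-c[2])/r if fish else -1/c[2]
    return a*s*f+[ci['cx'],ci['cy']]
def red(img,box=None,hi=8):
    h=cv2.cvtColor(img,cv2.COLOR_BGR2HSV)
    m=(((h[...,0]<=hi)|(h[...,0]>=172))&(h[...,1]>130)&(h[...,2]>60)).astype('uint8')
    if box: k=np.zeros_like(m);x0,y0,x1,y1=box;k[y0:y1,x0:x1]=1;m&=k
    n,l,s,c=cv2.connectedComponentsWithStats(m)
    return [(s[i],c[i]) for i in range(1,n) if s[i][4]>8]
def local(X):  # world vector to current tool frame
    o=observe(); return R.from_rotvec(o['tool_rot']).inv().apply(np.array(X)-o['ee_pos'])
E
python3 - <<'E'
from h import *
s=cv2.imread('pics/scene0.png');t=cv2.imread('pics/top0.png')
cs,ct=camera_info('scene'),camera_info('top')
rs=red(s,(230,180,300,230));rt=red(t,(240,140,290,195));print(rs,rt)
a=rs[0][1];b=rt[0][1]
print(tri([ray(cs,*a),ray(ct,*b)]))
# dark disc ellipse in top
g=cv2.cvtColor(t,cv2.COLOR_BGR2GRAY)
A=cv2.resize(s[165:255,220:330],None,fx=5,fy=5,interpolation=2);B=cv2.resize(t[140:215,155:290],None,fx=4.07,fy=5.2,interpolation=2)
B=cv2.resize(t[140:215,155:290],None,fx=4,fy=4,interpolation=2)
C=np.zeros((600,750,3),'uint8');A=cv2.resize(A,(366,300));C[:300,:540]=B;C[300:,:366]=A
w=cv2.imread('pics/wrist0.png');C[300:,366:]=cv2.resize(w,(384,300))
cv2.imwrite('pics/c1.png',C)
E
```

```text
[(array([258, 199,   9,   8,  47], dtype=int32), array([261.46808511, 202.34042553]))] [(array([259, 156,   8,   9,  56], dtype=int32), array([262.44642857, 160.35714286]))]
(array([ 0.60083419, -0.03973858,  0.14731231]), [np.float64(0.2), np.float64(0.2)])
```

View pics/c1.png

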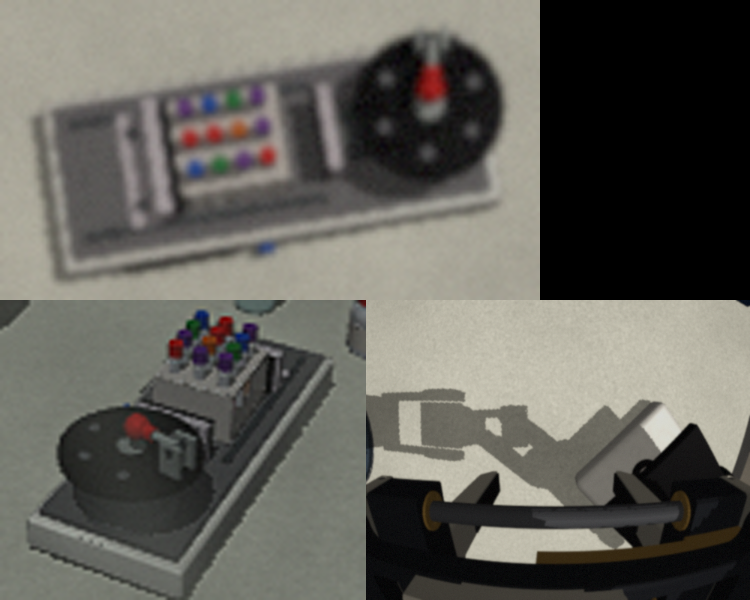

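Run:
```python
from h import *
s=cv2.imread('pics/scene0.png');t=cv2.imread('pics/top0.png')
cs,ct=camera_info('scene'),camera_info('top')
P=lambda u,v,z:np.round(onz(ray(ct,155+u/4-.375,140+v/4-.375),z),4)
print('hub',P(430,108,.120),'hinge',P(432,45,.146),'ball',P(431,88,.146))
g=cv2.cvtColor(t,cv2.COLOR_BGR2GRAY)[140:195,238:290]
m=(g<45).astype('uint8'); m=cv2.morphologyEx(m,cv2.MORPH_CLOSE,np.ones((9,9)))
c=max(cv2.findContours(m,0,1)[0],key=cv2.contourArea);hl=cv2.convexHull(c);e=cv2.fitEllipse(hl);print(e, onz(ray(ct,e[0][0]+238,e[0][1]+140),.118))
# shaker long edge (near edge, crop coords)
a=P(75,268,.05);b=P(495,197,.05);print(a,b,'yaw',np.degrees(np.arctan2(*(a-b)[[1,0]]))-90)
a=P(45,115,.05);print(a)
o=observe();print(R.from_rotvec(o['tool_rot']).as_matrix().round(3))
```

```text
hub [ 0.5847 -0.0398  0.12  ] hinge [ 0.6368 -0.0399  0.146 ] ball [ 0.5966 -0.0395  0.146 ]
((19.8276309967041, 27.681209564208984), (35.31993865966797, 44.26996994018555), 77.96836853027344) [ 0.58086129 -0.02415185  0.118     ]
[0.4417 0.2875 0.05  ] [ 0.5171 -0.1049  0.05  ] yaw 10.8768617951429
[0.588  0.3232 0.05  ]
[[ 0.965  0.264 -0.   ]
 [ 0.264 -0.965  0.001]
 [ 0.    -0.001 -1.   ]]
```

Emit:
jog_arm([
  {"dx":0.94,"dy":-0.59,"dz":-0.027,"az":0.17},
  {"dx":0.94,"dy":-0.59,"dz":-0.027,"az":0.17},
  {"dx":0.94,"dy":-0.59,"dz":-0.027,"az":0.17},
  {"dx":0.94,"dy":-0.59,"dz":-0.027,"az":0.17},
  {"dx":0.94,"dy":-0.59,"dz":-0.027,"az":0.17},
  {"dx":0.94,"dy":-0.59,"dz":-0.027,"az":0.17},
  {"dx":0.94,"dy":-0.59,"dz":-0.027,"az":0.17},
  {"dx":0.94,"dy":-0.59,"dz":-0.027,"az":0.17},
  {"dx":0.94,"dy":-0.59,"dz":-0.027,"az":0.17},
  {"dx":0.94,"dy":-0.59,"dz":-0.027,"az":0.17},
])

```text
invalid input at $.targets[0]: expected keys dx, dy, dz, ax, ay, az, fingers
```

Run:
```python
from h import *
o=observe();print(o['clock'],o['ee_pos'],o['contact_force'])
print('remaining m local',local([.595,-.04,.42]),'unit',local([.595,-.04,.42])/.6);M=R.from_rotvec(o['tool_rot']).as_matrix();print(M.round(3),'yaw',np.arctan2(M[1,0],M[0,0]))
```

```text
0.15 [ 0.14500369 -0.53044468  0.4043481 ] [-0.19183538  0.70161879 -0.37000721]
remaining m local [ 0.56337177 -0.35447904 -0.01531349] unit [ 0.93895295 -0.5907984  -0.02552248]
[[ 0.965  0.264 -0.   ]
 [ 0.264 -0.965  0.001]
 [ 0.    -0.001 -1.   ]] yaw 0.266776557201758
```

All keys are needed.

Emit:
jog_arm([
  {"dx":0.94,"dy":-0.59,"dz":-0.027,"ax":0,"ay":0,"az":0.17,"fingers":1},
  {"dx":0.94,"dy":-0.59,"dz":-0.027,"ax":0,"ay":0,"az":0.17,"fingers":1},
  {"dx":0.94,"dy":-0.59,"dz":-0.027,"ax":0,"ay":0,"az":0.17,"fingers":1},
  {"dx":0.94,"dy":-0.59,"dz":-0.027,"ax":0,"ay":0,"az":0.17,"fingers":1},
  {"dx":0.94,"dy":-0.59,"dz":-0.027,"ax":0,"ay":0,"az":0.17,"fingers":1},
  {"dx":0.94,"dy":-0.59,"dz":-0.027,"ax":0,"ay":0,"az":0.17,"fingers":1},
  {"dx":0.94,"dy":-0.59,"dz":-0.027,"ax":0,"ay":0,"az":0.17,"fingers":1},
  {"dx":0.94,"dy":-0.59,"dz":-0.027,"ax":0,"ay":0,"az":0.17,"fingers":1},
  {"dx":0.94,"dy":-0.59,"dz":-0.027,"ax":0,"ay":0,"az":0.17,"fingers":1},
  {"dx":0.94,"dy":-0.59,"dz":-0.027,"ax":0,"ay":0,"az":0.17,"fingers":1},
])

```text
clock: 0.98
ee_pos: [0.4257, -0.2245, 0.4149]
tool_rot: [-3.141, 0.0, 0.0]
contact_force: [1.1, -0.9, 0.3]
opening: 1.001
```

Run:
```python
from h import *
o=observe();print(o['clock'],o['ee_pos'],o['contact_force'])
print('unit',local([.595,-.04,.42])/.6);M=R.from_rotvec(o['tool_rot']).as_matrix();print(M.round(3),'yaw',np.arctan2(M[1,0],M[0,0]))
```

```text
0.9833 [ 0.42571952 -0.22445364  0.41487462] [ 1.14556617 -0.85301531  0.26615884]
unit [ 0.2820536  -0.30750234 -0.00833374]
[[ 1.    -0.    -0.   ]
 [-0.    -1.     0.001]
 [-0.    -0.001 -1.   ]] yaw -0.00025945794306792155
```

Emit:
jog_arm([
  {"dx":0.282,"dy":-0.307,"dz":-0.008,"ax":0,"ay":0,"az":0,"fingers":1},
  {"dx":0.282,"dy":-0.307,"dz":-0.008,"ax":0,"ay":0,"az":0,"fingers":1},
  {"dx":0.282,"dy":-0.307,"dz":-0.008,"ax":0,"ay":0,"az":0,"fingers":1},
  {"dx":0.282,"dy":-0.307,"dz":-0.008,"ax":0,"ay":0,"az":0,"fingers":1},
  {"dx":0.282,"dy":-0.307,"dz":-0.008,"ax":0,"ay":0,"az":0,"fingers":1},
  {"dx":0.282,"dy":-0.307,"dz":-0.008,"ax":0,"ay":0,"az":0,"fingers":1},
  {"dx":0.282,"dy":-0.307,"dz":-0.008,"ax":0,"ay":0,"az":0,"fingers":1},
  {"dx":0.282,"dy":-0.307,"dz":-0.008,"ax":0,"ay":0,"az":0,"fingers":1},
])

```text
clock: 1.65
ee_pos: [0.5957, -0.0387, 0.4191]
tool_rot: [-3.141, -0.004, 0.002]
contact_force: [-1.2, -1.2, 0.3]
opening: 1.001
```

Run:
```python
from h import *
o=observe();print(o['clock'],o['ee_pos'],o['contact_force'],o['joint_positions'])
cw=camera_info('wrist');w=get_image('wrist');cv2.imwrite('pics/w1.png',w);np.save('w1.npy',cw,allow_pickle=True);print(cw)
r=red(w);print(r)
print(proj(cw,[.597,-.04,.146],True))
for s,c in r: print(onz(ray(cw,*c,True),.146))
cv2.imwrite('pics/w1b.png',cv2.resize(w,None,fx=1.5,fy=1.5))
```

```text
1.65 [ 0.59572424 -0.03870511  0.41906123] [-1.15818949 -1.24195944  0.26500605] [-1.42969599e-01  4.22877504e-01  1.50852547e+00  8.22213765e-04
  1.21129933e+00  1.42500549e+00]
{'fovy': 65.70646984690485, 'cx': 253.6294243885712, 'cy': 192.49046403286113, 'position': array([ 0.6625364 , -0.03875389,  0.39831638]), 'orientation': array([-0.19226485,  0.1944584 , -1.55989149])}
[(array([241, 171,  30,  38, 824], dtype=int32), array([255.5473301 , 190.95873786])), (array([ 59, 223,  26,   8, 103], dtype=int32), array([ 73.42718447, 226.9223301 ])), (array([ 97, 224,   2,   7,  10], dtype=int32), array([ 97.7, 226.4])), (array([108, 241,  17,  18, 187], dtype=int32), array([115.37433155, 248.89839572]))]
[255.37482597 194.79542495]
[ 0.60046459 -0.0401387   0.146     ]
[0.5616128  0.14927829 0.146     ]
[0.56362696 0.11784985 0.146     ]
[0.53996061 0.10112194 0.146     ]
```

View pics/w1b.png

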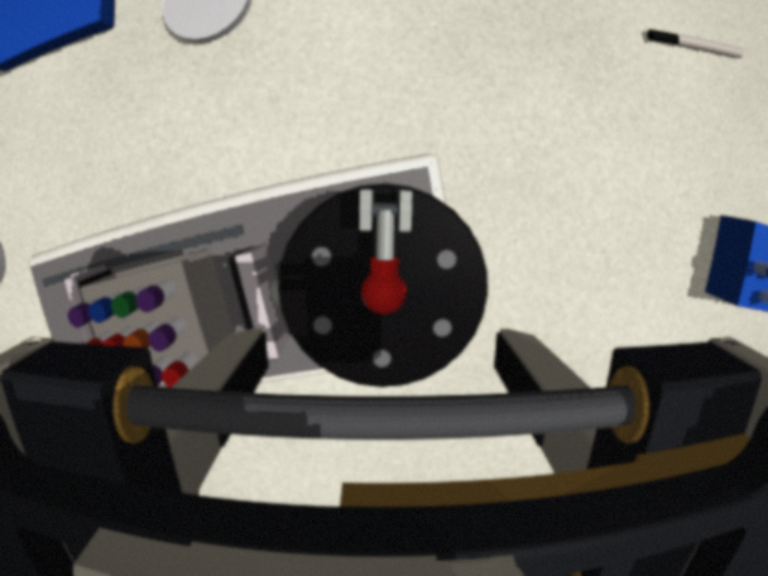

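Run:
```python
from h import *
cw=np.load('w1.npy',allow_pickle=True).item()
P=lambda u,v,z:onz(ray(cw,u/1.5-.17,v/1.5-.17,True),z).round(4)
print('ball',P(384,293,.146),'pin/fork',P(386,210,.15))
ct=camera_info('top');cs=camera_info('scene')
# disc rim points -> circle fit on plane z=.12
w=cv2.imread('pics/w1.png');g=cv2.cvtColor(w,cv2.COLOR_BGR2GRAY)
rim=np.array([P(*p,.12)[:2] for p in [(487,285),(468,345),(440,372),(384,386),(330,370),(462,230),(430,197)]])
from scipy.optimize import least_squares
f=least_squares(lambda q:np.hypot(*(rim-q[:2]).T)-q[2],[.6,-.04,.07]);print(f.x,f.fun.round(4))
for c in [(447,259),(443,328),(382,358),(323,325),(321,256)]: print(P(*c,.12))
print(tri([ray(cw,384/1.5-.17,293/1.5-.17,True),ray(ct,155+431/4-.375,140+87/4-.375)]))
```

```text
ball [ 0.5967 -0.0404  0.146 ] pin/fork [ 0.6453 -0.0413  0.15  ]
[ 0.58930349 -0.04157465  0.06632614] [ 0.0004  0.0001  0.0008 -0.0003 -0.0003 -0.0024  0.0018]
[ 0.6124 -0.0807  0.12  ]
[ 0.5659 -0.0799  0.12  ]
[ 0.5445 -0.0394  0.12  ]
[ 5.679e-01 -3.000e-04  1.200e-01]
[ 6.141e-01 -4.000e-04  1.200e-01]
(array([ 0.59710123, -0.03988858,  0.14753503]), [np.float64(0.5), np.float64(0.5)])
```

Emit:
jog_arm([
  {"dx":0.002,"dy":0.002,"dz":0.04,"ax":0,"ay":0,"az":0,"fingers":0.1},
  {"dx":0.002,"dy":0.002,"dz":0.08,"ax":0,"ay":0,"az":0,"fingers":0.1},
  {"dx":0.002,"dy":0.002,"dz":0.12,"ax":0,"ay":0,"az":0,"fingers":0.1},
  {"dx":0.002,"dy":0.002,"dz":0.15,"ax":0,"ay":0,"az":0,"fingers":0.1},
  {"dx":0.002,"dy":0.002,"dz":0.165,"ax":0,"ay":0,"az":0,"fingers":0.1},
  {"dx":0.002,"dy":0.002,"dz":0.175,"ax":0,"ay":0,"az":0,"fingers":0.1},
  {"dx":0.002,"dy":0.002,"dz":0.175,"ax":0,"ay":0,"az":0,"fingers":0.1},
  {"dx":0.002,"dy":0.002,"dz":0.175,"ax":0,"ay":0,"az":0,"fingers":0.1},
], squeeze=10)

```text
clock: 2.37
ee_pos: [0.5961, -0.0415, 0.315]
tool_rot: [-3.141, -0.001, 0.001]
contact_force: [-0.0, -0.3, 0.4]
opening: 0.558
```

Run:
```python
from h import *
o=observe();print(o['clock'],o['ee_pos'],o['contact_force'],o['tool_rot'])
w=get_image('wrist');cv2.imwrite('pics/w2.png',w)
print(red(w)[:3])
```

```text
2.3667 [ 0.59609327 -0.04149204  0.31503002] [-0.0270408  -0.30035559  0.40034935] [-3.14105264e+00 -9.00167473e-04  5.05372154e-04]
[(array([ 228,  205,   47,   59, 2086], dtype=int32), array([251.10498562, 237.58676894])), (array([ 57, 296,  10,  23,  85], dtype=int32), array([ 61.08235294, 308.28235294]))]
```

View pics/w2.png

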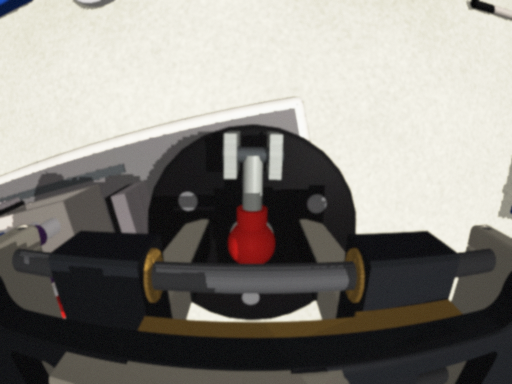

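Emit:
jog_arm([
  {"dx":0.001,"dy":-0.001,"dz":0,"ax":0,"ay":0,"az":0,"fingers":-1},
  {"dx":0.001,"dy":-0.001,"dz":0,"ax":0,"ay":0,"az":0,"fingers":-1},
  {"dx":0.001,"dy":-0.001,"dz":0,"ax":0,"ay":0,"az":0,"fingers":-1},
  {"dx":0.001,"dy":-0.001,"dz":0,"ax":0,"ay":0,"az":0,"fingers":-1},
  {"dx":0.001,"dy":-0.001,"dz":0,"ax":0,"ay":0,"az":0,"fingers":-1},
], squeeze=10)

```text
clock: 2.83
ee_pos: [0.5968, -0.0405, 0.3155]
tool_rot: [-3.141, -0.001, -0.001]
contact_force: [0.6, 4.1, 1.0]
opening: 0.272
```

Emit:
jog_arm([
  {"dx":0.0012,"dy":0,"dz":-0.0139,"ax":0,"ay":0,"az":0,"fingers":-1},
  {"dx":0.0048,"dy":0,"dz":-0.0274,"ax":0,"ay":0,"az":0,"fingers":-1},
  {"dx":0.0107,"dy":0,"dz":-0.04,"ax":0,"ay":0,"az":0,"fingers":-1},
  {"dx":0.0187,"dy":0,"dz":-0.0514,"ax":0,"ay":0,"az":0,"fingers":-1},
  {"dx":0.0286,"dy":0,"dz":-0.0613,"ax":0,"ay":0,"az":0,"fingers":-1},
  {"dx":0.04,"dy":0,"dz":-0.0693,"ax":0,"ay":0,"az":0,"fingers":-1},
  {"dx":0.0526,"dy":0,"dz":-0.0752,"ax":0,"ay":0,"az":0,"fingers":-1},
  {"dx":0.0661,"dy":0,"dz":-0.0788,"ax":0,"ay":0,"az":0,"fingers":-1},
  {"dx":0.08,"dy":0,"dz":-0.08,"ax":0,"ay":0,"az":0,"fingers":-1},
  {"dx":0.082,"dy":0,"dz":-0.08,"ax":0,"ay":0,"az":0,"fingers":-1},
])

```text
clock: 3.67
ee_pos: [0.6473, -0.0408, 0.3643]
tool_rot: [-3.141, -0.001, -0.004]
contact_force: [-0.9, -0.7, 7.0]
opening: 0.27
```

Run:
```python
from h import *
o=observe();print(o['clock'],o['ee_pos'],o['contact_force'],o['tool_rot'],o['opening'])
w=get_image('wrist');s=get_image('scene')
C=np.zeros((384,900,3),'uint8');C[:,:512]=w;C[:,512:]=cv2.resize(s[150:249,215:315],(388,384))
cv2.imwrite('pics/c3.png',C[:,100:])
```

```text
3.6667 [ 0.64731089 -0.04077115  0.36433252] [-0.93986183 -0.71976767  7.02373318] [-3.14127817e+00 -1.17609687e-03 -3.64958066e-03] 0.27041368872309984
```

View pics/c3.png

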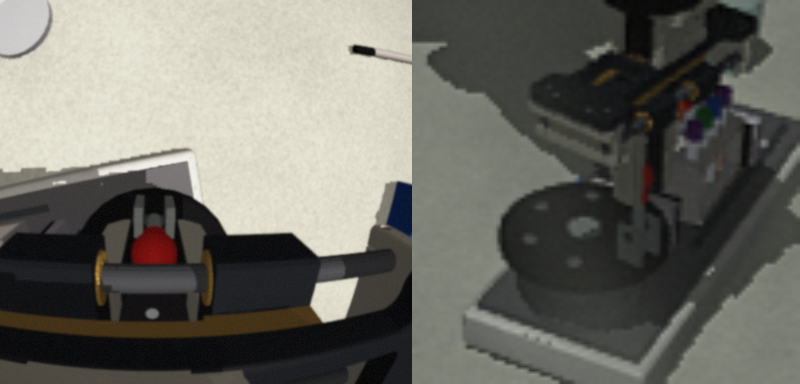

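```bash
cat > rows.py <<'E'
from h import *
import sys,json,os
# usage rows.py step n  ; circle centre in c.json (cx,cy,r,z)
cx,cy,r,z=json.load(open('c.json'))
o=observe();p=o['ee_pos'];F=o['contact_force'];M=R.from_rotvec(o['tool_rot'])
th=-np.arctan2(p[1]-cy,p[0]-cx)   # clockwise angle from +x
t=np.array([-np.sin(th),-np.cos(th)]);n=np.array([np.cos(th),-np.sin(th)])
print('t %.2f th %.3f rad %.4f z %.4f pull %.2f radial %.2f Fz %.2f yaw %.3f q6 %.2f op %.3f'%(o['clock'],th,np.hypot(p[0]-cx,p[1]-cy),p[2],-F[:2]@t,F[:2]@n,F[2],np.arctan2(*M.as_matrix()[[1,0],0]),o['joint_positions'][5],o['opening']))
open('log.txt','a').write(json.dumps([o['clock'],*p,*F,th])+'\n')
st,N=float(sys.argv[1]),int(sys.argv[2])
for k in range(1,N+1):
    a=th+st*k; d=M.inv().apply(np.array([cx+r*np.cos(a),cy-r*np.sin(a),z])-p)/.6
    print(' '.join('%.4f'%v for v in d))
E
echo '[0.5915,-0.0407,0.0555,0.3645]'>c.json; python3 rows.py .06 10
```

```text
t 3.77 th 0.001 rad 0.0552 z 0.3644 pull -0.28 radial -0.15 Fz 4.20 yaw 0.001 q6 1.43 op 0.273
0.0003 0.0055 -0.0002
-0.0002 0.0111 -0.0002
-0.0011 0.0166 -0.0002
-0.0022 0.0220 -0.0002
-0.0037 0.0273 -0.0002
-0.0055 0.0326 -0.0002
-0.0077 0.0377 -0.0002
-0.0101 0.0427 -0.0002
-0.0128 0.0475 -0.0002
-0.0158 0.0522 -0.0002
```

Emit:
jog_arm([
  {"dx":0,"dy":0,"dz":0,"ax":0,"ay":0,"az":0,"fingers":-1},
  {"dx":0,"dy":0.0055,"dz":0,"ax":0,"ay":0,"az":0,"fingers":-1},
  {"dx":-0.0002,"dy":0.011,"dz":0,"ax":0,"ay":0,"az":0,"fingers":-1},
  {"dx":-0.001,"dy":0.0166,"dz":0,"ax":0,"ay":0,"az":0,"fingers":-1},
  {"dx":-0.0022,"dy":0.022,"dz":0,"ax":0,"ay":0,"az":0,"fingers":-1},
  {"dx":-0.0037,"dy":0.0273,"dz":0,"ax":0,"ay":0,"az":0,"fingers":-1},
  {"dx":-0.0055,"dy":0.0326,"dz":0,"ax":0,"ay":0,"az":0,"fingers":-1},
  {"dx":-0.0077,"dy":0.0377,"dz":0,"ax":0,"ay":0,"az":0,"fingers":-1},
  {"dx":-0.0101,"dy":0.0427,"dz":0,"ax":0,"ay":0,"az":0,"fingers":-1},
  {"dx":-0.0128,"dy":0.0475,"dz":0,"ax":0,"ay":0,"az":0,"fingers":-1},
], squeeze=35)

```text
clock: 4.6
ee_pos: [0.6394, -0.0686, 0.3645]
tool_rot: [-3.14, -0.001, -0.007]
contact_force: [1.9, 7.9, 0.1]
opening: 0.26
```

```bash
python3 rows.py .06 10
```

```text
t 4.60 th 0.528 rad 0.0554 z 0.3645 pull 7.76 radial -2.33 Fz 0.10 yaw 0.001 q6 1.39 op 0.260
-0.0028 0.0048 0.0000
-0.0060 0.0093 0.0000
-0.0095 0.0136 -0.0000
-0.0133 0.0177 -0.0000
-0.0172 0.0216 -0.0001
-0.0214 0.0252 -0.0001
-0.0258 0.0286 -0.0001
-0.0305 0.0317 -0.0001
-0.0352 0.0345 -0.0002
-0.0402 0.0370 -0.0002
```

Emit:
jog_arm([
  {"dx":-0.0028,"dy":0.0048,"dz":0,"ax":0,"ay":0,"az":0,"fingers":-1},
  {"dx":-0.006,"dy":0.0093,"dz":0,"ax":0,"ay":0,"az":0,"fingers":-1},
  {"dx":-0.0095,"dy":0.0136,"dz":0,"ax":0,"ay":0,"az":0,"fingers":-1},
  {"dx":-0.0133,"dy":0.0177,"dz":0,"ax":0,"ay":0,"az":0,"fingers":-1},
  {"dx":-0.0172,"dy":0.0216,"dz":0,"ax":0,"ay":0,"az":0,"fingers":-1},
  {"dx":-0.0214,"dy":0.0252,"dz":0,"ax":0,"ay":0,"az":0,"fingers":-1},
  {"dx":-0.0258,"dy":0.0286,"dz":0,"ax":0,"ay":0,"az":0,"fingers":-1},
  {"dx":-0.0305,"dy":0.0317,"dz":0,"ax":0,"ay":0,"az":0,"fingers":-1},
  {"dx":-0.0352,"dy":0.0345,"dz":0,"ax":0,"ay":0,"az":0,"fingers":-1},
  {"dx":-0.0402,"dy":0.037,"dz":0,"ax":0,"ay":0,"az":0,"fingers":-1},
])

```text
clock: 5.43
ee_pos: [0.6158, -0.0905, 0.3646]
tool_rot: [-3.139, -0.002, -0.012]
contact_force: [6.5, 5.1, -1.9]
opening: 0.26
```

```bash
python3 rows.py .06 10
```

```text
t 5.43 th 1.118 rad 0.0554 z 0.3646 pull 8.11 radial -1.73 Fz -1.88 yaw 0.001 q6 1.35 op 0.260
-0.0050 0.0024 0.0002
-0.0102 0.0044 0.0001
-0.0155 0.0060 0.0001
-0.0209 0.0073 0.0000
-0.0263 0.0084 -0.0000
-0.0318 0.0090 -0.0001
-0.0374 0.0094 -0.0001
-0.0429 0.0094 -0.0002
-0.0485 0.0091 -0.0002
-0.0540 0.0084 -0.0002
```

Emit:
jog_arm([
  {"dx":-0.005,"dy":0.0024,"dz":0,"ax":0,"ay":0,"az":0,"fingers":-1},
  {"dx":-0.0102,"dy":0.0044,"dz":0,"ax":0,"ay":0,"az":0,"fingers":-1},
  {"dx":-0.0155,"dy":0.006,"dz":0,"ax":0,"ay":0,"az":0,"fingers":-1},
  {"dx":-0.0209,"dy":0.0073,"dz":0,"ax":0,"ay":0,"az":0,"fingers":-1},
  {"dx":-0.0263,"dy":0.0084,"dz":0,"ax":0,"ay":0,"az":0,"fingers":-1},
  {"dx":-0.0318,"dy":0.009,"dz":0,"ax":0,"ay":0,"az":0,"fingers":-1},
  {"dx":-0.0374,"dy":0.0094,"dz":0,"ax":0,"ay":0,"az":0,"fingers":-1},
  {"dx":-0.0429,"dy":0.0094,"dz":0,"ax":0,"ay":0,"az":0,"fingers":-1},
  {"dx":-0.0485,"dy":0.0091,"dz":0,"ax":0,"ay":0,"az":0,"fingers":-1},
  {"dx":-0.054,"dy":0.0084,"dz":0,"ax":0,"ay":0,"az":0,"fingers":-1},
])

```text
clock: 6.27
ee_pos: [0.584, -0.095, 0.3648]
tool_rot: [-3.137, -0.001, -0.018]
contact_force: [8.5, 5.5, -1.3]
opening: 0.264
```

```bash
cat >> rows.py <<'E'
D=R.from_rotvec([np.pi,0,0]); print('turn',((M.inv()*D).as_rotvec()/(np.pi/2)).round(4))
E
python3 rows.py .06 10
```

```text
t 6.27 th 1.708 rad 0.0549 z 0.3648 pull 7.67 radial -6.64 Fz -1.27 yaw 0.001 q6 1.33 op 0.264
-0.0056 0.0001 0.0004
-0.0110 -0.0011 0.0003
-0.0164 -0.0027 0.0003
-0.0216 -0.0046 0.0002
-0.0267 -0.0068 0.0002
-0.0316 -0.0093 0.0001
-0.0364 -0.0121 0.0001
-0.0410 -0.0151 0.0000
-0.0455 -0.0185 0.0000
-0.0497 -0.0221 -0.0000
turn [-0.0027 -0.0074  0.0005]
```

```bash
echo '[0.5915,-0.0401,0.0549,0.3645]'>c.json; python3 rows.py .06 10
```

```text
t 6.27 th 1.706 rad 0.0555 z 0.3648 pull 7.68 radial -6.63 Fz -1.27 yaw 0.001 q6 1.33 op 0.264
-0.0053 -0.0018 0.0004
-0.0106 -0.0030 0.0003
-0.0159 -0.0046 0.0003
-0.0211 -0.0065 0.0002
-0.0261 -0.0086 0.0002
-0.0310 -0.0111 0.0001
-0.0358 -0.0138 0.0001
-0.0403 -0.0169 0.0001
-0.0447 -0.0202 0.0000
-0.0489 -0.0237 -0.0000
turn [-0.0027 -0.0074  0.0005]
```

Emit:
jog_arm([
  {"dx":-0.0053,"dy":-0.001,"dz":0,"ax":-0.001,"ay":-0.001,"az":0,"fingers":-1},
  {"dx":-0.0106,"dy":-0.0028,"dz":0,"ax":-0.002,"ay":-0.002,"az":0,"fingers":-1},
  {"dx":-0.0159,"dy":-0.0046,"dz":0,"ax":-0.003,"ay":-0.003,"az":0,"fingers":-1},
  {"dx":-0.0211,"dy":-0.0065,"dz":0,"ax":-0.003,"ay":-0.004,"az":0,"fingers":-1},
  {"dx":-0.0261,"dy":-0.0086,"dz":0,"ax":-0.003,"ay":-0.005,"az":0,"fingers":-1},
  {"dx":-0.031,"dy":-0.0111,"dz":0,"ax":-0.003,"ay":-0.006,"az":0,"fingers":-1},
  {"dx":-0.0358,"dy":-0.0138,"dz":0,"ax":-0.003,"ay":-0.007,"az":0,"fingers":-1},
  {"dx":-0.0403,"dy":-0.0169,"dz":0,"ax":-0.003,"ay":-0.007,"az":0,"fingers":-1},
  {"dx":-0.0447,"dy":-0.0202,"dz":0,"ax":-0.003,"ay":-0.007,"az":0,"fingers":-1},
  {"dx":-0.0489,"dy":-0.0237,"dz":0,"ax":-0.003,"ay":-0.007,"az":0,"fingers":-1},
])

```text
clock: 7.1
ee_pos: [0.5558, -0.0804, 0.3648]
tool_rot: [-3.141, -0.001, -0.01]
contact_force: [14.7, 4.2, -7.3]
opening: 0.264
```

```bash
python3 rows.py .06 10
```

```text
t 7.10 th 2.295 rad 0.0538 z 0.3648 pull 8.19 radial -12.85 Fz -7.28 yaw 0.000 q6 1.34 op 0.264
-0.0052 -0.0024 0.0005
-0.0089 -0.0064 0.0005
-0.0124 -0.0107 0.0004
-0.0157 -0.0151 0.0004
-0.0187 -0.0197 0.0004
-0.0214 -0.0245 0.0004
-0.0238 -0.0294 0.0004
-0.0259 -0.0344 0.0004
-0.0277 -0.0396 0.0003
-0.0292 -0.0449 0.0003
turn [-0.0002 -0.0042  0.0002]
```

Run:
```python
from h import *
import json
from scipy.optimize import least_squares
L=np.array([json.loads(l) for l in open('log.txt')])
for r in(.055,None):
  f=least_squares(lambda q:np.hypot(*(L[:,1:3]-q[:2]).T)-(r or q[2]),[.592,-.04,.055]);print(f.x,f.fun.round(4))
# with compliance k (m/N): true radial point = measured - k*outward overload
F=L[:,4:6]
def res(q):
  d=L[:,1:3]-q[:2]; n=d/np.linalg.norm(d,axis=1)[:,None]; return np.linalg.norm(d,axis=1)+q[2]*(F*n).sum(1)-.055
f=least_squares(res,[.592,-.04,1e-4],x_scale=[1e-2,1e-2,1e-4]);print(f.x,f.fun.round(4))
```

```text
[ 0.5922832  -0.04044289  0.055     ] [-0.0006 -0.0001  0.0003  0.0002  0.0002 -0.0009]
[ 0.59303186 -0.04208785  0.05358   ] [ 0.0001 -0.0002 -0.0001  0.0001  0.0001 -0.0001]
[ 5.91793200e-01 -4.14999438e-02 -1.46740401e-04] [-0.      0.0001 -0.0002  0.0001  0.0001 -0.0001]
```

```bash
echo '[0.5928,-0.0412,0.0539,0.3640]'>c.json; python3 rows.py .06 10
```

```text
t 7.10 th 2.327 rad 0.0539 z 0.3648 pull 7.78 radial -13.10 Fz -7.28 yaw 0.000 q6 1.34 op 0.264
-0.0038 -0.0038 0.0013
-0.0074 -0.0079 0.0013
-0.0107 -0.0121 0.0013
-0.0138 -0.0165 0.0013
-0.0165 -0.0212 0.0012
-0.0191 -0.0259 0.0012
-0.0213 -0.0308 0.0012
-0.0232 -0.0359 0.0012
-0.0248 -0.0410 0.0012
-0.0261 -0.0462 0.0012
turn [-0.0002 -0.0042  0.0002]
```

Emit:
jog_arm([
  {"dx":-0.0038,"dy":-0.0038,"dz":0.0005,"ax":0,"ay":-0.001,"az":0,"fingers":-1},
  {"dx":-0.0072,"dy":-0.0079,"dz":0.001,"ax":0,"ay":-0.002,"az":0,"fingers":-1},
  {"dx":-0.0105,"dy":-0.0121,"dz":0.001,"ax":0,"ay":-0.003,"az":0,"fingers":-1},
  {"dx":-0.0135,"dy":-0.0165,"dz":0.001,"ax":0,"ay":-0.004,"az":0,"fingers":-1},
  {"dx":-0.0163,"dy":-0.0212,"dz":0.001,"ax":0,"ay":-0.004,"az":0,"fingers":-1},
  {"dx":-0.0188,"dy":-0.0259,"dz":0.001,"ax":0,"ay":-0.004,"az":0,"fingers":-1},
  {"dx":-0.021,"dy":-0.0308,"dz":0.001,"ax":0,"ay":-0.004,"az":0,"fingers":-1},
  {"dx":-0.0229,"dy":-0.0359,"dz":0.001,"ax":0,"ay":-0.004,"az":0,"fingers":-1},
  {"dx":-0.0245,"dy":-0.041,"dz":0.001,"ax":0,"ay":-0.004,"az":0,"fingers":-1},
  {"dx":-0.0258,"dy":-0.0462,"dz":0.001,"ax":0,"ay":-0.004,"az":0,"fingers":-1},
])

```text
clock: 7.93
ee_pos: [0.5411, -0.0533, 0.3647]
tool_rot: [3.14, 0.0, 0.007]
contact_force: [7.1, -6.1, -1.1]
opening: 0.259
```

```bash
python3 rows.py .06 10
```

```text
t 7.93 th 2.911 rad 0.0531 z 0.3647 pull 7.55 radial -5.51 Fz -1.12 yaw 0.000 q6 1.39 op 0.259
-0.0023 -0.0050 0.0011
-0.0031 -0.0103 0.0011
-0.0035 -0.0157 0.0011
-0.0036 -0.0211 0.0011
-0.0034 -0.0265 0.0011
-0.0028 -0.0318 0.0011
-0.0020 -0.0372 0.0011
-0.0008 -0.0424 0.0011
0.0007 -0.0476 0.0010
0.0025 -0.0527 0.0010
turn [ 0.001  -0.0029  0.0002]
```

Emit:
jog_arm([
  {"dx":-0.0012,"dy":-0.005,"dz":0.0005,"ax":0,"ay":-0.001,"az":0,"fingers":-1},
  {"dx":-0.002,"dy":-0.0103,"dz":0.0005,"ax":0.001,"ay":-0.002,"az":0,"fingers":-1},
  {"dx":-0.0024,"dy":-0.0157,"dz":0.0005,"ax":0.001,"ay":-0.003,"az":0,"fingers":-1},
  {"dx":-0.0025,"dy":-0.0211,"dz":0.0005,"ax":0.001,"ay":-0.003,"az":0,"fingers":-1},
  {"dx":-0.0023,"dy":-0.0265,"dz":0.0005,"ax":0.001,"ay":-0.003,"az":0,"fingers":-1},
])

```text
clock: 8.35
ee_pos: [0.54, -0.0382, 0.3646]
tool_rot: [3.139, 0.0, 0.003]
contact_force: [1.2, -7.3, 0.1]
opening: 0.261
```

```bash
echo '[0.5931,-0.0414,0.0535,0.3640]'>c.json; python3 rows.py .06 5
```

```text
t 8.35 th -3.081 rad 0.0532 z 0.3646 pull 7.23 radial -1.63 Fz 0.12 yaw 0.000 q6 1.42 op 0.261
-0.0000 -0.0054 0.0011
0.0008 -0.0106 0.0010
0.0019 -0.0159 0.0010
0.0033 -0.0210 0.0010
0.0051 -0.0261 0.0010
turn [ 0.0014 -0.001   0.0002]
```

Emit:
jog_arm([
  {"dx":0,"dy":-0.0054,"dz":0,"ax":0,"ay":0,"az":0,"fingers":-1},
  {"dx":0.0008,"dy":-0.0106,"dz":0,"ax":0.001,"ay":-0.001,"az":0,"fingers":-1},
  {"dx":0.0019,"dy":-0.0159,"dz":0,"ax":0.001,"ay":-0.001,"az":0,"fingers":-1},
  {"dx":0.0033,"dy":-0.021,"dz":0,"ax":0.001,"ay":-0.001,"az":0,"fingers":-1},
  {"dx":0.0051,"dy":-0.0261,"dz":0,"ax":0.001,"ay":-0.001,"az":0,"fingers":-1},
])

```text
clock: 8.77
ee_pos: [0.543, -0.0232, 0.3646]
tool_rot: [3.139, 0.001, -0.001]
contact_force: [-1.9, -7.5, 1.3]
opening: 0.259
```

```bash
python3 rows.py .06 5
```

```text
t 8.77 th -2.794 rad 0.0533 z 0.3646 pull 7.70 radial -0.75 Fz 1.28 yaw 0.000 q6 1.44 op 0.259
0.0017 -0.0051 0.0010
0.0039 -0.0099 0.0010
0.0065 -0.0146 0.0010
0.0093 -0.0192 0.0010
0.0124 -0.0235 0.0010
turn [0.0016 0.0003 0.0002]
```

Emit:
jog_arm([
  {"dx":0.0017,"dy":-0.0051,"dz":0,"ax":0,"ay":0,"az":0,"fingers":-1},
  {"dx":0.0039,"dy":-0.0099,"dz":0,"ax":0.001,"ay":0,"az":0,"fingers":-1},
  {"dx":0.0065,"dy":-0.0146,"dz":0,"ax":0.001,"ay":0,"az":0,"fingers":-1},
  {"dx":0.0093,"dy":-0.0192,"dz":0,"ax":0.001,"ay":0,"az":0,"fingers":-1},
  {"dx":0.0124,"dy":-0.0235,"dz":0,"ax":0.001,"ay":0,"az":0,"fingers":-1},
])

```text
clock: 9.18
ee_pos: [0.55, -0.0096, 0.3645]
tool_rot: [3.139, 0.001, -0.005]
contact_force: [-7.2, -5.2, 5.0]
opening: 0.257
```

```bash
python3 rows.py .06 5
```

```text
t 9.18 th -2.507 rad 0.0536 z 0.3645 pull 8.46 radial 2.70 Fz 5.05 yaw 0.000 q6 1.47 op 0.257
0.0034 -0.0042 0.0009
0.0069 -0.0082 0.0009
0.0107 -0.0119 0.0008
0.0147 -0.0155 0.0008
0.0189 -0.0188 0.0008
turn [0.0014 0.0019 0.0002]
```

Emit:
jog_arm([
  {"dx":0.0032,"dy":-0.0044,"dz":-0.0003,"ax":0,"ay":0,"az":0,"fingers":-1},
  {"dx":0.0065,"dy":-0.0086,"dz":-0.0003,"ax":0.001,"ay":0.001,"az":0,"fingers":-1},
  {"dx":0.0102,"dy":-0.0124,"dz":-0.0003,"ax":0.001,"ay":0.002,"az":0,"fingers":-1},
  {"dx":0.0142,"dy":-0.0161,"dz":-0.0003,"ax":0.001,"ay":0.002,"az":0,"fingers":-1},
  {"dx":0.0184,"dy":-0.0194,"dz":-0.0003,"ax":0.001,"ay":0.002,"az":0,"fingers":-1},
])

```text
clock: 9.6
ee_pos: [0.5603, 0.0018, 0.3645]
tool_rot: [3.14, 0.001, -0.006]
contact_force: [-11.0, -3.0, 6.3]
opening: 0.267
```

```bash
echo '[0.5929,-0.0412,0.0540,0.3643]'>c.json;python3 rows.py .06 5
```

```text
t 9.60 th -2.220 rad 0.0539 z 0.3645 pull 10.62 radial 4.27 Fz 6.26 yaw 0.000 q6 1.49 op 0.267
0.0043 -0.0032 0.0003
0.0089 -0.0061 0.0003
0.0137 -0.0087 0.0003
0.0185 -0.0110 0.0003
0.0236 -0.0130 0.0003
turn [0.0008 0.0024 0.0002]
```

Emit:
jog_arm([
  {"dx":0.0036,"dy":-0.0028,"dz":0,"ax":0,"ay":0.001,"az":0,"fingers":-1},
  {"dx":0.0073,"dy":-0.0053,"dz":0,"ax":0,"ay":0.001,"az":0,"fingers":-1},
])

```text
clock: 9.77
ee_pos: [0.5639, 0.0046, 0.3644]
tool_rot: [3.14, 0.001, -0.01]
contact_force: [-11.3, -3.0, 7.6]
opening: 0.264
```

```bash
python3 rows.py .03 3
```

```text
t 9.77 th -2.135 rad 0.0542 z 0.3644 pull 11.17 radial 3.51 Fz 7.62 yaw 0.000 q6 1.50 op 0.264
0.0025 -0.0012 0.0002
0.0048 -0.0025 0.0002
0.0072 -0.0038 0.0002
turn [0.0013 0.004  0.0003]
```

Emit:
jog_arm([
  {"dx":0.0035,"dy":-0.0018,"dz":0,"ax":0,"ay":0.001,"az":0,"fingers":-1},
])

```text
clock: 9.85
ee_pos: [0.5653, 0.0054, 0.3644]
tool_rot: [3.139, 0.001, -0.014]
contact_force: [-11.0, -3.2, 7.4]
opening: 0.261
```

```bash
python3 rows.py .03 1
python3 - <<'E'
from h import *
import time
for i in range(3):
    t=get_image('top'); o=observe(); print(o['clock'],o['ee_pos'].round(4),o['contact_force'].round(2))
s=get_image('scene')
C=np.zeros((384,800,3),'uint8');C[:300,:]=cv2.resize(t[135:210,120:320],(800,300),interpolation=2)
cv2.imwrite('pics/c4.png',C[:300])
E
```

```text
t 9.85 th -2.106 rad 0.0541 z 0.3644 pull 11.12 radial 2.88 Fz 7.39 yaw 0.000 q6 1.50 op 0.261
0.0025 -0.0011 0.0002
turn [0.0017 0.0056 0.0003]
9.9 [0.5654 0.0054 0.3644] [-10.54  -2.2    7.84]
9.95 [0.5653 0.0054 0.3644] [-10.47  -2.57   7.74]
10.0 [0.5653 0.0054 0.3645] [-10.51  -2.32   7.03]
```

View pics/c4.png

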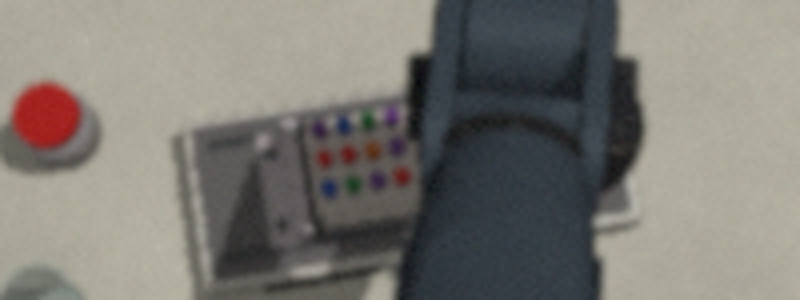

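Emit:
jog_arm([
  {"dx":0,"dy":0,"dz":0,"ax":0,"ay":0.002,"az":0,"fingers":-1},
  {"dx":0,"dy":0,"dz":0,"ax":0,"ay":0.003,"az":0.08,"fingers":-1},
  {"dx":0,"dy":0,"dz":0,"ax":0,"ay":0.003,"az":0.16,"fingers":-1},
  {"dx":0,"dy":0,"dz":0,"ax":0,"ay":0.003,"az":0.24,"fingers":-1},
  {"dx":0,"dy":0,"dz":0,"ax":0,"ay":0.003,"az":0.32,"fingers":-1},
  {"dx":0,"dy":0,"dz":0,"ax":0,"ay":0.003,"az":0.4,"fingers":-1},
  {"dx":0,"dy":0,"dz":0,"ax":0,"ay":0.003,"az":0.48,"fingers":-1},
  {"dx":0,"dy":0,"dz":0,"ax":0,"ay":0.003,"az":0.56,"fingers":-1},
  {"dx":0,"dy":0,"dz":0,"ax":0,"ay":0.003,"az":0.64,"fingers":-1},
  {"dx":0,"dy":0,"dz":0,"ax":0,"ay":0.003,"az":0.67,"fingers":-1},
], squeeze=5)

```text
clock: 10.88
ee_pos: [0.5647, 0.0047, 0.3644]
tool_rot: [2.704, -1.582, -0.005]
contact_force: [-7.5, -5.0, 5.1]
opening: 0.347
```

```bash
python3 rows.py .03 1
python3 - <<'E'
from h import *
o=observe();print(o['ee_pos'],o['contact_force'],R.from_rotvec(o['tool_rot']).as_matrix().round(3))
w=get_image('wrist');cv2.imwrite('pics/w5.png',w)
E
```

```text
t 10.88 th -2.122 rad 0.0539 z 0.3644 pull 8.97 radial -0.32 Fz 5.07 yaw -1.059 q6 2.56 op 0.347
-0.0002 -0.0027 0.0001
turn [ 0.006   0.0023 -0.6743]
[0.56465536 0.00472205 0.36438833] [-7.47074988 -4.96825038  5.07480417] [[ 0.49  -0.872 -0.007]
 [-0.872 -0.49  -0.006]
 [ 0.002  0.009 -1.   ]]
```

View pics/w5.png

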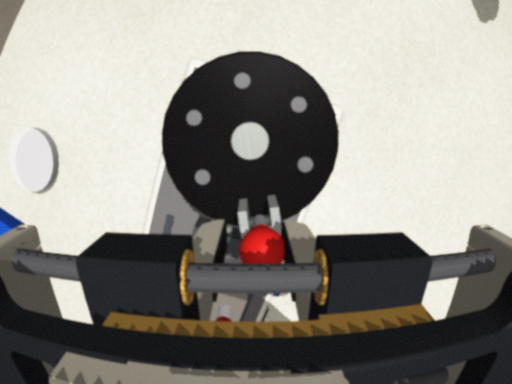

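Run:
```python
from h import *
cw=camera_info('wrist');P=lambda u,v,z:onz(ray(cw,u,v,True),z)
h=P(250,141,.12);f=P(258.5,212,.152);b=P(262,247,.195)
print('hub',h,'fork',f,'ball',b,'grasp tcp',observe()['ee_pos']+R.from_rotvec(observe()['tool_rot']).apply([0,0,.167]))
for q in(f,b): d=q-h;print(np.degrees(np.arctan2(d[1],d[0])),np.hypot(*d[:2]))
o=observe();print(o['clock'],o['contact_force'],o['opening'])
```

```text
hub [ 0.58986127 -0.03977101  0.12      ] fork [ 0.56260593 -0.00289617  0.152     ] ball [0.55866943 0.0022253  0.195     ] grasp tcp [0.56335836 0.00376881 0.19737053]
126.4692601496599 0.04585419661699454
126.60230596222745 0.05231272214530878
10.9333 [-8.04334421 -4.08756431  5.39880847] 0.34671710849717086
```

Emit:
jog_arm([
  {"dx":0,"dy":0.0015,"dz":0,"ax":0.003,"ay":0,"az":-0.04,"fingers":-1},
  {"dx":0,"dy":0.0025,"dz":0,"ax":0.005,"ay":0.002,"az":-0.08,"fingers":-1},
  {"dx":0,"dy":0.0025,"dz":0,"ax":0.005,"ay":0.002,"az":-0.08,"fingers":-1},
  {"dx":0,"dy":0.0025,"dz":0,"ax":0.005,"ay":0.002,"az":-0.08,"fingers":-1},
], squeeze=25)

```text
clock: 11.27
ee_pos: [0.563, 0.0037, 0.3645]
tool_rot: [2.801, -1.412, 0.003]
contact_force: [-5.4, -2.0, 4.0]
opening: 0.261
```

```bash
echo '[0.5905,-0.0400,0.0540,0.3643]'>c.json; sed -i "s/^D=.*//" rows.py; python3 rows.py .03 5;python3 - <<'E'
from h import *
cw=camera_info('wrist');o=observe();w=get_image('wrist');r=red(w,(200,190,330,290));print(r)
M=R.from_rotvec(o['tool_rot']);print(M.as_matrix().round(3),o['ee_pos']+M.apply([0,0,.167]))
E
```

```text
t 11.27 th -2.133 rad 0.0517 z 0.3645 pull 5.60 radial 1.15 Fz 4.03 yaw -0.934 q6 2.43 op 0.261
-0.0036 -0.0030 0.0003
-0.0033 -0.0057 0.0003
-0.0029 -0.0083 0.0003
-0.0024 -0.0110 0.0003
-0.0019 -0.0136 0.0003
[(array([ 231,  225,   46,   40, 1456], dtype=int32), array([254.18612637, 246.39148352]))]
[[ 0.595 -0.804 -0.001]
 [-0.804 -0.595 -0.005]
 [ 0.004  0.003 -1.   ]] [0.5628708  0.00290062 0.19750739]
```

Emit:
jog_arm([
  {"dx":0,"dy":-0.003,"dz":0,"ax":0,"ay":0,"az":0,"fingers":-1},
  {"dx":0,"dy":-0.006,"dz":0,"ax":0,"ay":0,"az":0,"fingers":-1},
])

```text
clock: 11.48
ee_pos: [0.5652, 0.0052, 0.3644]
tool_rot: [2.799, -1.411, -0.001]
contact_force: [-9.5, -6.2, 6.7]
opening: 0.266
```

```bash
python3 rows.py .03 1;python3 - <<'E'
from h import *
o=observe();M=R.from_rotvec(o['tool_rot']);print('F tool',M.inv().apply(o['contact_force']),M.as_matrix().round(3),o['ee_pos']+M.apply([0,0,.167]))
E
```

```text
t 11.48 th -2.081 rad 0.0518 z 0.3644 pull 11.35 radial -0.80 Fz 6.73 yaw -0.934 q6 2.44 op 0.266
-0.0032 -0.0031 0.0002
F tool [-0.62037281 11.40548876 -6.65397828] [[ 0.595 -0.804 -0.004]
 [-0.804 -0.595 -0.007]
 [ 0.003  0.007 -1.   ]] [0.56451025 0.00412166 0.19745472]
```

Emit:
jog_arm([
  {"dx":0,"dy":0.003,"dz":0,"ax":0,"ay":0,"az":0,"fingers":-1},
  {"dx":0.0139,"dy":0.003,"dz":0.0012,"ax":0,"ay":0,"az":0,"fingers":-1},
  {"dx":0.0274,"dy":0.003,"dz":0.0048,"ax":0,"ay":0,"az":0,"fingers":-1},
  {"dx":0.04,"dy":0.003,"dz":0.0107,"ax":0,"ay":0,"az":0,"fingers":-1},
  {"dx":0.051,"dy":0.003,"dz":0.0187,"ax":0,"ay":0,"az":0,"fingers":-1},
  {"dx":0.0603,"dy":0.003,"dz":0.0286,"ax":0,"ay":0,"az":0,"fingers":-1},
  {"dx":0.0678,"dy":0.003,"dz":0.04,"ax":0,"ay":0,"az":0,"fingers":-1},
  {"dx":0.0732,"dy":0.003,"dz":0.0526,"ax":0,"ay":0,"az":0,"fingers":-1},
  {"dx":0.0763,"dy":0.003,"dz":0.0661,"ax":0,"ay":0,"az":0,"fingers":-1},
  {"dx":0.0773,"dy":0.003,"dz":0.08,"ax":0,"ay":0,"az":0,"fingers":-1},
], squeeze=12)

```text
clock: 12.32
ee_pos: [0.5912, -0.0354, 0.3158]
tool_rot: [2.796, -1.41, -0.002]
contact_force: [-7.7, -8.1, 2.0]
opening: 0.267
```

Run:
```python
from h import *
o=observe();M=R.from_rotvec(o['tool_rot']);print(o['clock'],o['ee_pos'],'F tool',M.inv().apply(o['contact_force']),o['opening'])
w=get_image('wrist');cv2.imwrite('pics/w6.png',w)
```

```text
12.3167 [ 0.5911995  -0.03540797  0.31584215] F tool [ 1.92109029 11.02959535 -1.91302669] 0.2670633868655614
```

View pics/w6.png

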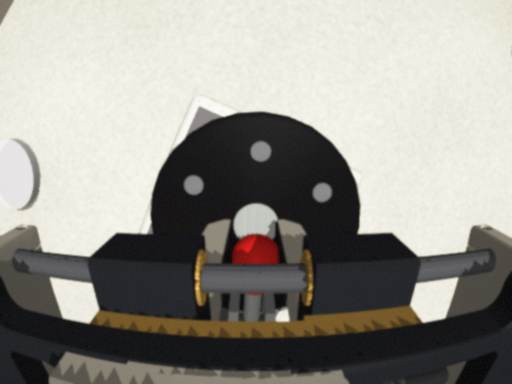

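Emit:
jog_arm([
  {"dx":0,"dy":0.002,"dz":0.002,"ax":0,"ay":0,"az":0,"fingers":-1},
  {"dx":0,"dy":0.003,"dz":0.004,"ax":0,"ay":0,"az":0,"fingers":-1},
  {"dx":0,"dy":0.003,"dz":0.004,"ax":0,"ay":0,"az":0,"fingers":-1},
])

```text
clock: 12.62
ee_pos: [0.5902, -0.0369, 0.3118]
tool_rot: [2.796, -1.411, -0.001]
contact_force: [4.0, 0.7, -1.2]
opening: 0.268
```

Run:
```python
from h import *
o=observe();M=R.from_rotvec(o['tool_rot']);print(o['clock'],o['ee_pos'],'F tool',M.inv().apply(o['contact_force']),o['opening'])
```

```text
12.6167 [ 0.59019383 -0.03691454  0.31175362] F tool [ 1.79823758 -3.62128098  1.18889521] 0.26840738614433607
```

Emit:
jog_arm([
  {"dx":0,"dy":0,"dz":0.002,"ax":0,"ay":0,"az":0,"fingers":-1},
  {"dx":0,"dy":0,"dz":0.005,"ax":0,"ay":0,"az":0,"fingers":-1},
  {"dx":0,"dy":0,"dz":0.005,"ax":0,"ay":0,"az":0,"fingers":-1},
])

```text
clock: 12.87
ee_pos: [0.5905, -0.0371, 0.3091]
tool_rot: [2.796, -1.411, 0.001]
contact_force: [0.0, 0.4, 4.1]
opening: 0.269
```

Run:
```python
from h import *
o=observe();M=R.from_rotvec(o['tool_rot']);print(o['clock'],o['ee_pos'],'F tool',M.inv().apply(o['contact_force']),o['opening'])
```

```text
12.8667 [ 0.59050856 -0.03706944  0.30908302] F tool [-0.32444073 -0.25076773 -4.10153902] 0.2689402400517264
```

Emit:
jog_arm([
  {"dx":0,"dy":0,"dz":0,"ax":0,"ay":0,"az":0,"fingers":0.1},
  {"dx":0,"dy":0,"dz":0,"ax":0,"ay":0,"az":0,"fingers":0.1},
  {"dx":0,"dy":0,"dz":0,"ax":0,"ay":0,"az":0,"fingers":0.1},
  {"dx":0,"dy":0,"dz":0,"ax":0,"ay":0,"az":0,"fingers":0.1},
  {"dx":0,"dy":0,"dz":-0.04,"ax":0,"ay":0,"az":0,"fingers":0.1},
  {"dx":0,"dy":0,"dz":-0.09,"ax":0,"ay":0,"az":0,"fingers":0.1},
  {"dx":0,"dy":0,"dz":-0.14,"ax":0,"ay":0,"az":0,"fingers":0.1},
  {"dx":0,"dy":0,"dz":-0.18,"ax":0,"ay":0,"az":0,"fingers":0.1},
  {"dx":0,"dy":0,"dz":-0.18,"ax":0,"ay":0,"az":0,"fingers":0.1},
])

```text
clock: 13.62
ee_pos: [0.5914, -0.0362, 0.4221]
tool_rot: [2.799, -1.412, 0.012]
contact_force: [-0.0, 0.4, -0.1]
opening: 0.551
```

Run:
```python
from h import *
o=observe();print(o['clock'],o['ee_pos'],o['contact_force'],o['opening'])
cw=camera_info('wrist');w=get_image('wrist');cs=camera_info('scene');s=get_image('scene')
np.save('w7.npy',cw,allow_pickle=True)
rw=red(w,(180,130,330,260));rs=red(s,(230,180,300,230));print(rw,rs)
if rw and rs: print(tri([ray(cw,*rw[0][1],True),ray(cs,*rs[0][1])]))
C=np.zeros((384,800,3),'uint8');C[:,:412]=w[:,60:472];C[:,412:]=cv2.resize(s[150:249,225:325],(388,384),interpolation=2)
cv2.imwrite('pics/c7.png',C)
```

```text
13.6167 [ 0.5914427  -0.03617     0.42214087] [-0.04747219  0.40786619 -0.1474705 ] 0.5513321356824051
[(array([241, 190,  30,  38, 836], dtype=int32), array([255.52870813, 207.84688995]))] [(array([256, 195,   7,   9,  48], dtype=int32), array([259.22916667, 199.375     ]))]
(array([ 0.58451126, -0.0308381 ,  0.14639717]), [np.float64(0.2), np.float64(0.2)])
```

View pics/c7.png

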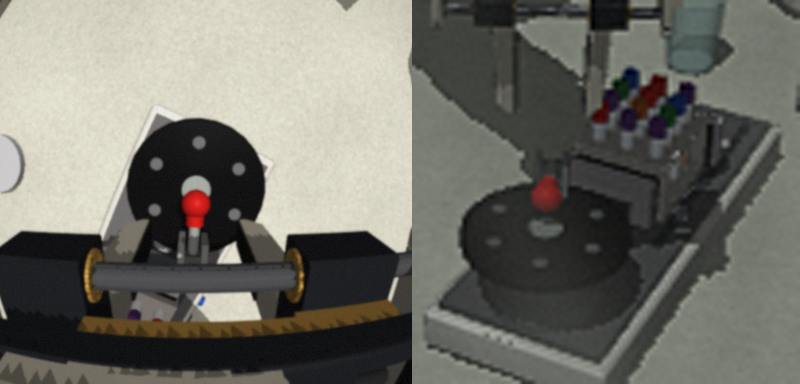

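Run:
```python
from h import *
for n,cf,off,sc,H in(('w1',np.load('w1.npy',allow_pickle=True).item(),0,1.5,[(382,358),(323,325),(321,256),(447,259),(443,328)]),('w7',np.load('w7.npy',allow_pickle=True).item(),60,1,[(199,143),(239,169),(234,214),(155,210),(156,164)])):
    p=np.array([onz(ray(cf,u/sc+off,v/sc,True),.12)[:2] for u,v in H])
    c=(p[1]+p[2]+p[3]+p[4])/4; a=[np.degrees(np.arctan2(*(q-c)[::-1])) for q in p]; print(n,c,np.round(a,1),np.hypot(*(p-c).T).round(4))
```

```text
w1 [ 0.58989951 -0.04047314] [ 178.9  119.    58.9  -61.1 -121.4] [0.0456 0.0458 0.0466 0.0462 0.0463]
w7 [ 0.59006493 -0.04000315] [ -56.9 -117.3 -176.9   63.4    3.1] [0.0454 0.0463 0.0455 0.0459 0.0462]
```

```bash
python3 -c "
from rig import *
print(job_done())"
```

```text
the job is handed in; nothing more can be done
None
```

The white rack is clamped against the fence, the handle is folded flat again, and the gripper has let go. The robot clock read about 13.7 s when I handed the job in.

**Cranking:** I swung the handle upright and turned the wheel clockwise about 4.1 rad (0.65 turn). The pull running free averaged 7.75 N. I stopped when it reached about 11.4 N while still moving, a rise of about 3.65 N.

**Last checks:**
- **Handle:** the ball measured 146 mm high and in the same place relative to the wheel axis as before I unfolded it, so the handle lies flat.
- **Wheel:** the holes in the disc show the hinge at 123°, so the wheel did not turn back when I let go.
- **Rack:** a top view taken just before the last small tightening showed it against the fence.
- **Gripper:** the fingers are about 0.1 m above the wheel, with contact force near zero.

**What disagreed:**
- **Circle and grip:** my first estimate of the crank circle was 1–2 mm off, which caused side forces of up to about 13 N. I corrected it on the way. The wheel also lagged the tool by a few degrees near the end, so I turned the gripper square to the pull and took the final force reading there.
- **Folding:** the first fold stopped about 7 mm short, so I pressed the handle down until it met its stop, at about 4 N.
- **Not measured:** I did not check the positions of the blue rack, bottle, jar and beaker at the end, but the arm did not go near them.

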